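# Rack the joint motors for burn-in

## Robot

A 6-joint arm with a two-finger parallel gripper is mounted at the origin on the work surface. World frame = base frame: x ahead of the robot, y to its left, z up, the work surface at z = 0. Lengths are in m, angles in rad, forces in N, time in s.
With the tool pointing down it reaches from about 0.4 to 0.825 m from the base axis. Payload 7 kg.
Tool frame: the origin (TCP) lies between the finger pads; the fingertips stand 25 mm ahead of it and the grasp point (between the pads) lies 6 mm ahead of it (arm.tip_extent is the z of the fingertips in the tool frame, in m); z points along the fingers, x is the direction in which the jaws open and shut, and the axes are right-handed (so a half turn about z gives the same grasp; the last joint's range is limited). The gripper opens to 88 mm and grips with 3 to 60 N. Pads are 19 mm wide; open, the fingers measure 130 mm over their backs; the gripper's body (78 mm by 193 mm) begins 47 mm behind the grasp point.
Start: joints at [1.589, 0.359, 0.012, 0, -1.224, -0.288], TCP at [0.18, 0.651, 0.252] pointing down, gripper open.
Joint ranges: [-3.07, 3.07], [-1.43, 2.12], [-1.02, 1.25], [-3.03, 1.67], [-3.05, -0], [-3.03, 3.03]. Speed limits (rad/s): [2.39, 2.39, 3.01, 3.14, 3.14, 3.14].

## Interface

Orientations are given as [roll, pitch, yaw] about the fixed x, y, z axes, in that order (R = Rz(yaw) Ry(pitch) Rx(roll)).
In Python, from station import monitor, grab_frame, job_done, arm gives the robot as it stands.
- The arm moves only by the shell command python3 -m jog 'ROWS' [FORCE]. ROWS is JSON, a list that holds one entry, the list of rows, each a list of 7 numbers: the shift along the world's x, y, z in m, then the turn, a rotation vector about the world's x, y, z in rad, then the opening, from 0 (shut) to 1 (fully open). In form: [[[dx, dy, dz, ax, ay, az, claw], ...]]. A call has 1 to 20 rows; each row shifts and turns the commanded pose from where the row before left it; what a row does not reach is not made up. A row lasts 1/8 s, in which the tool goes at most 62.5 mm and 10.7 degrees, less where a joint would pass 70% of its speed; a pose out of reach is approached as far as the arm can. A call is refused whole if a number of a shift passes 0.0625 or a number of a turn 0.188, either way. A call with a gripper value outside its range is refused whole. The fingers move at their own pace and stop on an object; FORCE is the grip in N (left out, the last holds). Time passes only in rows, so rows that do not move let the fingers close. It gives the time, the measured TCP pose, the force and the opening at its end, in the units of the state.
- monitor.get_state(): the state, without advancing time (a new reading comes with each control period).
- grab_frame(name): name is "scene" or "top" or "wrist"; returns a dict with "pixels" (384x512x3 uint8, red, green, blue), "K" (3x3 intrinsics, pixels), "view" (4x4, takes a point from world to camera coordinates); the wrist camera has in their place "hand_eye" (4x4, takes a point from camera to tool coordinates, whose origin is the TCP and whose axes are the tool frame's). Camera axes: x right, y down, z forward; pixel columns grow to the right and rows downward; lengths in m; the calibration is good to about 2 mm. A picture is of the moment at which its call begins: read the wrist's pose just before it. There is no depth.
- job_done(): hands the job in, once; it reports no verdict.
The state is a dict: "t": time; "q": joint angles; "qd": joint speeds; "joint_efforts": joint torques, N m; "eef_pos": TCP position; "ee_rot": TCP orientation; "force": force on the tool from outside, world axes, zero at the start; "moment": the same for the moment, N m; "width": finger opening in m.
Only numpy, scipy, OpenCV 4.12 (cv2) and the standard library are available. Lean on these libraries where they do the work, as an engineer would, in place of code of your own. Each camera call takes 0.05 s, during which the arm holds its last target.

## Task

Move the four joint motors from the delivery rack to the burn-in test rack and keep their sequence: the motor that starts at the left end of the delivery rack (the robot's own left, +y) goes into the bay next to the red end block, and the others follow in the same order, one to each bay, away from the red block. Stand each one upright on the floor of its bay, near the middle, set down rather than dropped, and tip none over.

Things in the scene. Friction and masses are not known exactly. Their poses are not given: they have to be found in the camera images.
- motor_blue: joint motor with a blue cap: an upright loose cylinder 56 mm tall, about 0.25 kg, dark body 44 mm across (grip it there) on a bright foot flange 50 mm across and 6 mm high, the top 13 mm blue. Origin: centre of the underside, z up along the motor. It starts standing on the blue dock of the delivery rack
- motor_yellow: joint motor with a yellow cap: an upright loose cylinder 56 mm tall, about 0.25 kg, dark body 44 mm across (grip it there) on a bright foot flange 50 mm across and 6 mm high, the top 13 mm yellow. Origin: centre of the underside, z up along the motor. It starts standing on the yellow dock of the delivery rack
- motor_green: joint motor with a green cap: an upright loose cylinder 56 mm tall, about 0.25 kg, dark body 44 mm across (grip it there) on a bright foot flange 50 mm across and 6 mm high, the top 13 mm green. Origin: centre of the underside, z up along the motor. It starts standing on the green dock of the delivery rack
- motor_white: joint motor with a white cap: an upright loose cylinder 56 mm tall, about 0.25 kg, dark body 44 mm across (grip it there) on a bright foot flange 50 mm across and 6 mm high, the top 13 mm white. Origin: centre of the underside, z up along the motor. It starts standing on the white dock of the delivery rack
- dock_blue: blue fixed dock of the delivery rack: a flat square pad, 68 mm (x) by 66 mm (y), 6 mm thick, no rim, with a dark disc in the middle. Origin: centre of its underside; its top is 18 mm above the table. The four docks stand at 74 mm pitch in one row along their own y axis, which points to the robot's left (within 7 degrees), on a wooden board
- dock_yellow: yellow fixed dock of the delivery rack: a flat square pad, 68 mm (x) by 66 mm (y), 6 mm thick, no rim, with a dark disc in the middle. Origin: centre of its underside; its top is 18 mm above the table. The four docks stand at 74 mm pitch in one row along their own y axis, which points to the robot's left (within 7 degrees), on a wooden board
- dock_green: green fixed dock of the delivery rack: a flat square pad, 68 mm (x) by 66 mm (y), 6 mm thick, no rim, with a dark disc in the middle. Origin: centre of its underside; its top is 18 mm above the table. The four docks stand at 74 mm pitch in one row along their own y axis, which points to the robot's left (within 7 degrees), on a wooden board
- dock_white: white fixed dock of the delivery rack: a flat square pad, 68 mm (x) by 66 mm (y), 6 mm thick, no rim, with a dark disc in the middle. Origin: centre of its underside; its top is 18 mm above the table. The four docks stand at 74 mm pitch in one row along their own y axis, which points to the robot's left (within 7 degrees), on a wooden board
- test_rack: fixed test rack, before or behind the delivery rack: aluminium base 92 mm (x) by 344 mm (y), 12 mm thick, with a row of four bays, 70 mm square inside. Origin: centre of the underside, on the table; y points to the robot's left (within 7 degrees). Bay centres: x = 0, y = +111, +37, -37, -111 mm; dark bay floors 12 mm above the table; walls 4 mm thick, 10 mm high. End blocks: one red, one bare
- red_block: red end block, fixed at one end of the test rack, left or right by chance: 80 mm (x) by 16 mm (y), 36 mm high, standing on the rack's base. Origin: centre of its underside, 160 mm from the rack's middle along the row; the bay centres are 49, 123, 197, 271 mm from it
Things that resemble listed ones, but are neither listed nor needed, are in the scene too. What is shaped like the motor_white but orange or purple is not meant.

How it is judged:
At the end, for the whole second after the job is handed in: All four motors stand upright (0.12 rad) and at rest on the bay floors (4 mm), each within 15 mm of its bay's centre along and across the rack; counted from the red block they are in the order of their docks from left to right on the delivery rack (x of motor_blue in the frame of test_rack between -0.015 and 0.015 m and y of motor_blue in the frame of test_rack between -0.15 and 0.15 m and z of motor_blue in the frame of test_rack between 0.008 and 0.016 m and angle between each of motor_blue, motor_yellow, motor_green, motor_white's own z axis and vertical below 0.12 rad and linear speed of each of motor_blue, motor_yellow, motor_green, motor_white below 0.03 m/s and angular speed of each of motor_blue, motor_yellow, motor_green, motor_white below 0.3 rad/s and x of motor_yellow in the frame of test_rack between -0.015 and 0.015 m and y of motor_yellow in the frame of test_rack between -0.15 and 0.15 m and z of motor_yellow in the frame of test_rack between 0.008 and 0.016 m and x of motor_green in the frame of test_rack between -0.015 and 0.015 m and y of motor_green in the frame of test_rack between -0.15 and 0.15 m and z of motor_green in the frame of test_rack between 0.008 and 0.016 m and x of motor_white in the frame of test_rack between -0.015 and 0.015 m and y of motor_white in the frame of test_rack between -0.15 and 0.15 m and z of motor_white in the frame of test_rack between 0.008 and 0.016 m and ((y of dock_blue in the frame of dock_yellow above 0 m and y of dock_yellow in the frame of dock_green above 0 m and y of dock_green in the frame of dock_white above 0 m and horizontal distance between motor_blue and red_block between 0.034 and 0.064 m and horizontal distance between motor_yellow and red_block between 0.108 and 0.138 m and horizontal distance between motor_green and red_block between 0.182 and 0.212 m and horizontal distance between motor_white and red_block between 0.256 and 0.286 m) or (y of dock_blue in the frame of dock_yellow above 0 m and y of dock_yellow in the frame of dock_white above 0 m and y of dock_white in the frame of dock_green above 0 m and horizontal distance between motor_blue and red_block between 0.034 and 0.064 m and horizontal distance between motor_yellow and red_block between 0.108 and 0.138 m and horizontal distance between motor_white and red_block between 0.182 and 0.212 m and horizontal distance between motor_green and red_block between 0.256 and 0.286 m) or (y of dock_blue in the frame of dock_green above 0 m and y of dock_green in the frame of dock_yellow above 0 m and y of dock_yellow in the frame of dock_white above 0 m and horizontal distance between motor_blue and red_block between 0.034 and 0.064 m and horizontal distance between motor_green and red_block between 0.108 and 0.138 m and horizontal distance between motor_yellow and red_block between 0.182 and 0.212 m and horizontal distance between motor_white and red_block between 0.256 and 0.286 m) or (y of dock_blue in the frame of dock_green above 0 m and y of dock_green in the frame of dock_white above 0 m and y of dock_white in the frame of dock_yellow above 0 m and horizontal distance between motor_blue and red_block between 0.034 and 0.064 m and horizontal distance between motor_green and red_block between 0.108 and 0.138 m and horizontal distance between motor_white and red_block between 0.182 and 0.212 m and horizontal distance between motor_yellow and red_block between 0.256 and 0.286 m) or (y of dock_blue in the frame of dock_white above 0 m and y of dock_white in the frame of dock_yellow above 0 m and y of dock_yellow in the frame of dock_green above 0 m and horizontal distance between motor_blue and red_block between 0.034 and 0.064 m and horizontal distance between motor_white and red_block between 0.108 and 0.138 m and horizontal distance between motor_yellow and red_block between 0.182 and 0.212 m and horizontal distance between motor_green and red_block between 0.256 and 0.286 m) or (y of dock_blue in the frame of dock_white above 0 m and y of dock_white in the frame of dock_green above 0 m and y of dock_green in the frame of dock_yellow above 0 m and horizontal distance between motor_blue and red_block between 0.034 and 0.064 m and horizontal distance between motor_white and red_block between 0.108 and 0.138 m and horizontal distance between motor_green and red_block between 0.182 and 0.212 m and horizontal distance between motor_yellow and red_block between 0.256 and 0.286 m) or (y of dock_yellow in the frame of dock_blue above 0 m and y of dock_blue in the frame of dock_green above 0 m and y of dock_green in the frame of dock_white above 0 m and horizontal distance between motor_yellow and red_block between 0.034 and 0.064 m and horizontal distance between motor_blue and red_block between 0.108 and 0.138 m and horizontal distance between motor_green and red_block between 0.182 and 0.212 m and horizontal distance between motor_white and red_block between 0.256 and 0.286 m) or (y of dock_yellow in the frame of dock_blue above 0 m and y of dock_blue in the frame of dock_white above 0 m and y of dock_white in the frame of dock_green above 0 m and horizontal distance between motor_yellow and red_block between 0.034 and 0.064 m and horizontal distance between motor_blue and red_block between 0.108 and 0.138 m and horizontal distance between motor_white and red_block between 0.182 and 0.212 m and horizontal distance between motor_green and red_block between 0.256 and 0.286 m) or (y of dock_yellow in the frame of dock_green above 0 m and y of dock_green in the frame of dock_blue above 0 m and y of dock_blue in the frame of dock_white above 0 m and horizontal distance between motor_yellow and red_block between 0.034 and 0.064 m and horizontal distance between motor_green and red_block between 0.108 and 0.138 m and horizontal distance between motor_blue and red_block between 0.182 and 0.212 m and horizontal distance between motor_white and red_block between 0.256 and 0.286 m) or (y of dock_yellow in the frame of dock_green above 0 m and y of dock_green in the frame of dock_white above 0 m and y of dock_white in the frame of dock_blue above 0 m and horizontal distance between motor_yellow and red_block between 0.034 and 0.064 m and horizontal distance between motor_green and red_block between 0.108 and 0.138 m and horizontal distance between motor_white and red_block between 0.182 and 0.212 m and horizontal distance between motor_blue and red_block between 0.256 and 0.286 m) or (y of dock_yellow in the frame of dock_white above 0 m and y of dock_white in the frame of dock_blue above 0 m and y of dock_blue in the frame of dock_green above 0 m and horizontal distance between motor_yellow and red_block between 0.034 and 0.064 m and horizontal distance between motor_white and red_block between 0.108 and 0.138 m and horizontal distance between motor_blue and red_block between 0.182 and 0.212 m and horizontal distance between motor_green and red_block between 0.256 and 0.286 m) or (y of dock_yellow in the frame of dock_white above 0 m and y of dock_white in the frame of dock_green above 0 m and y of dock_green in the frame of dock_blue above 0 m and horizontal distance between motor_yellow and red_block between 0.034 and 0.064 m and horizontal distance between motor_white and red_block between 0.108 and 0.138 m and horizontal distance between motor_green and red_block between 0.182 and 0.212 m and horizontal distance between motor_blue and red_block between 0.256 and 0.286 m) or (y of dock_green in the frame of dock_blue above 0 m and y of dock_blue in the frame of dock_yellow above 0 m and y of dock_yellow in the frame of dock_white above 0 m and horizontal distance between motor_green and red_block between 0.034 and 0.064 m and horizontal distance between motor_blue and red_block between 0.108 and 0.138 m and horizontal distance between motor_yellow and red_block between 0.182 and 0.212 m and horizontal distance between motor_white and red_block between 0.256 and 0.286 m) or (y of dock_green in the frame of dock_blue above 0 m and y of dock_blue in the frame of dock_white above 0 m and y of dock_white in the frame of dock_yellow above 0 m and horizontal distance between motor_green and red_block between 0.034 and 0.064 m and horizontal distance between motor_blue and red_block between 0.108 and 0.138 m and horizontal distance between motor_white and red_block between 0.182 and 0.212 m and horizontal distance between motor_yellow and red_block between 0.256 and 0.286 m) or (y of dock_green in the frame of dock_yellow above 0 m and y of dock_yellow in the frame of dock_blue above 0 m and y of dock_blue in the frame of dock_white above 0 m and horizontal distance between motor_green and red_block between 0.034 and 0.064 m and horizontal distance between motor_yellow and red_block between 0.108 and 0.138 m and horizontal distance between motor_blue and red_block between 0.182 and 0.212 m and horizontal distance between motor_white and red_block between 0.256 and 0.286 m) or (y of dock_green in the frame of dock_yellow above 0 m and y of dock_yellow in the frame of dock_white above 0 m and y of dock_white in the frame of dock_blue above 0 m and horizontal distance between motor_green and red_block between 0.034 and 0.064 m and horizontal distance between motor_yellow and red_block between 0.108 and 0.138 m and horizontal distance between motor_white and red_block between 0.182 and 0.212 m and horizontal distance between motor_blue and red_block between 0.256 and 0.286 m) or (y of dock_green in the frame of dock_white above 0 m and y of dock_white in the frame of dock_blue above 0 m and y of dock_blue in the frame of dock_yellow above 0 m and horizontal distance between motor_green and red_block between 0.034 and 0.064 m and horizontal distance between motor_white and red_block between 0.108 and 0.138 m and horizontal distance between motor_blue and red_block between 0.182 and 0.212 m and horizontal distance between motor_yellow and red_block between 0.256 and 0.286 m) or (y of dock_green in the frame of dock_white above 0 m and y of dock_white in the frame of dock_yellow above 0 m and y of dock_yellow in the frame of dock_blue above 0 m and horizontal distance between motor_green and red_block between 0.034 and 0.064 m and horizontal distance between motor_white and red_block between 0.108 and 0.138 m and horizontal distance between motor_yellow and red_block between 0.182 and 0.212 m and horizontal distance between motor_blue and red_block between 0.256 and 0.286 m) or (y of dock_white in the frame of dock_blue above 0 m and y of dock_blue in the frame of dock_yellow above 0 m and y of dock_yellow in the frame of dock_green above 0 m and horizontal distance between motor_white and red_block between 0.034 and 0.064 m and horizontal distance between motor_blue and red_block between 0.108 and 0.138 m and horizontal distance between motor_yellow and red_block between 0.182 and 0.212 m and horizontal distance between motor_green and red_block between 0.256 and 0.286 m) or (y of dock_white in the frame of dock_blue above 0 m and y of dock_blue in the frame of dock_green above 0 m and y of dock_green in the frame of dock_yellow above 0 m and horizontal distance between motor_white and red_block between 0.034 and 0.064 m and horizontal distance between motor_blue and red_block between 0.108 and 0.138 m and horizontal distance between motor_green and red_block between 0.182 and 0.212 m and horizontal distance between motor_yellow and red_block between 0.256 and 0.286 m) or (y of dock_white in the frame of dock_yellow above 0 m and y of dock_yellow in the frame of dock_blue above 0 m and y of dock_blue in the frame of dock_green above 0 m and horizontal distance between motor_white and red_block between 0.034 and 0.064 m and horizontal distance between motor_yellow and red_block between 0.108 and 0.138 m and horizontal distance between motor_blue and red_block between 0.182 and 0.212 m and horizontal distance between motor_green and red_block between 0.256 and 0.286 m) or (y of dock_white in the frame of dock_yellow above 0 m and y of dock_yellow in the frame of dock_green above 0 m and y of dock_green in the frame of dock_blue above 0 m and horizontal distance between motor_white and red_block between 0.034 and 0.064 m and horizontal distance between motor_yellow and red_block between 0.108 and 0.138 m and horizontal distance between motor_green and red_block between 0.182 and 0.212 m and horizontal distance between motor_blue and red_block between 0.256 and 0.286 m) or (y of dock_white in the frame of dock_green above 0 m and y of dock_green in the frame of dock_blue above 0 m and y of dock_blue in the frame of dock_yellow above 0 m and horizontal distance between motor_white and red_block between 0.034 and 0.064 m and horizontal distance between motor_green and red_block between 0.108 and 0.138 m and horizontal distance between motor_blue and red_block between 0.182 and 0.212 m and horizontal distance between motor_yellow and red_block between 0.256 and 0.286 m) or (y of dock_white in the frame of dock_green above 0 m and y of dock_green in the frame of dock_yellow above 0 m and y of dock_yellow in the frame of dock_blue above 0 m and horizontal distance between motor_white and red_block between 0.034 and 0.064 m and horizontal distance between motor_green and red_block between 0.108 and 0.138 m and horizontal distance between motor_yellow and red_block between 0.182 and 0.212 m and horizontal distance between motor_blue and red_block between 0.256 and 0.286 m))); the robot touches nothing.
It fails at once if a motor is tipped over (angle between any of motor_blue, motor_yellow, motor_green, motor_white's own z axis and vertical above 1 rad).
It fails at once if a motor is dropped or slammed into the test rack (faster than 0.55 m/s within 15 mm of a bay floor) ((linear speed of motor_blue above 0.55 m/s and z of motor_blue in the frame of test_rack below 0.027 m and x of motor_blue in the frame of test_rack between -0.046 and 0.046 m and y of motor_blue in the frame of test_rack between -0.15 and 0.15 m) or (linear speed of motor_yellow above 0.55 m/s and z of motor_yellow in the frame of test_rack below 0.027 m and x of motor_yellow in the frame of test_rack between -0.046 and 0.046 m and y of motor_yellow in the frame of test_rack between -0.15 and 0.15 m) or (linear speed of motor_green above 0.55 m/s and z of motor_green in the frame of test_rack below 0.027 m and x of motor_green in the frame of test_rack between -0.046 and 0.046 m and y of motor_green in the frame of test_rack between -0.15 and 0.15 m) or (linear speed of motor_white above 0.55 m/s and z of motor_white in the frame of test_rack below 0.027 m and x of motor_white in the frame of test_rack between -0.046 and 0.046 m and y of motor_white in the frame of test_rack between -0.15 and 0.15 m)).
It also fails if it takes over 90 s, if anything falls off the work surface, if the arm or the gripper's body presses on something with over 40 N, if the wrist force passes 120 N, or if a joint passes its speed limit or range.

## Working session

There is one attempt and no reset: what is moved stays moved. The work goes in short steps, Python scripts to look and compute and a shell command to move; the robot and the scene stay as the last step left them, time stands still between calls to the robot, and variables do not carry over. Pictures are saved under pics/ and viewed, and the job is handed in when it is done.

```bash
mkdir -p pics; ls
python3 - <<'E'
from station import monitor, grab_frame, arm
import cv2,numpy as np
print(monitor.get_state()); print(arm.tip_extent)
for n in("scene","top"):
    f=grab_frame(n); cv2.imwrite(f"pics/{n}0.png",f["pixels"][:,:,::-1]); print(f["K"],f["view"])
E
```

```text
pics
{'t': 0.0, 'q': array([ 1.58909755e+00,  3.59379832e-01,  1.10215947e-02, -3.13206207e-04,
       -1.22408563e+00, -2.88120131e-01]), 'qd': array([-0.00169887,  0.00100296,  0.00130633, -0.00090206, -0.00109148,
       -0.00015195]), 'joint_efforts': array([-9.13362837e-04, -5.82715023e+01,  2.93074107e+01,  6.99759588e+00,
        7.00330449e-03, -1.49781799e-04]), 'eef_pos': array([0.1798286 , 0.65013017, 0.25061765]), 'ee_rot': array([-3.14140676e+00, -1.66330023e-03, -1.84072206e+00]), 'force': array([ 0.38436966,  0.37451528, -0.61942324]), 'moment': array([-0.0175339 , -0.02152266,  0.04286136]), 'width': 0.08747646107644472}
0.025
[[455.73492265   0.         254.05860658]
 [  0.         455.73492265 188.53263199]
 [  0.           0.           1.        ]] [[-0.78334466  0.62126413  0.02005054  0.40800305]
 [ 0.43035303  0.56533805 -0.70369678 -0.19968813]
 [-0.4485169  -0.5426083  -0.71021745  1.03942036]
 [ 0.          0.          0.          1.        ]]
[[350.02604235   0.         251.59668851]
 [  0.         350.02604235 196.71096682]
 [  0.           0.           1.        ]] [[-0.02729378 -0.99933586 -0.02414312 -0.00203812]
 [-0.99195144  0.03006362 -0.12299802  0.5132406 ]
 [ 0.12364216  0.02059172 -0.9921132   0.64037756]
 [ 0.          0.          0.          1.        ]]
```

View pics/scene0.png

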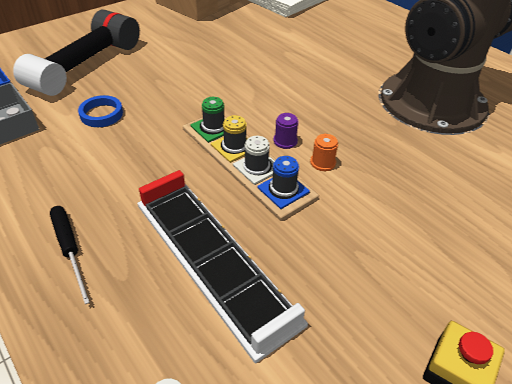

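View pics/top0.png

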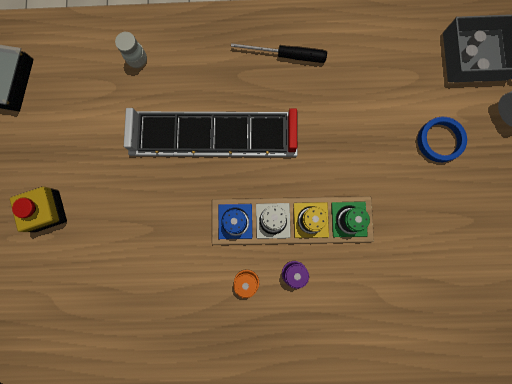

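```bash
cat > h.py <<'E'
import numpy as np,cv2
from station import grab_frame,monitor
def ray(f,u,v,z):
    K=f["K"];V=f["view"];R=V[:3,:3];t=V[:3,3]
    d=R.T@np.linalg.inv(K)@[u,v,1];c=-R.T@t
    return c+d*(z-c[2])/d[2]
def proj(f,p):
    V=f["view"];q=f["K"]@(V[:3,:3]@np.array(p)+V[:3,3]);return q[:2]/q[2]
E
python3 - <<'E'
from h import *
f=grab_frame("top");im=f["pixels"][:,:,::-1]
np.savez("top0.npz",**f)
c=cv2.resize(im[100:300,110:385],None,fx=2.9,fy=2.9,interpolation=cv2.INTER_CUBIC);cv2.imwrite("pics/crop1.png",c)
print(np.linalg.inv(f["view"])[:3,3])
E
```

```text
[ 0.42987646 -0.03065312  0.6984054 ]
```

View pics/crop1.png

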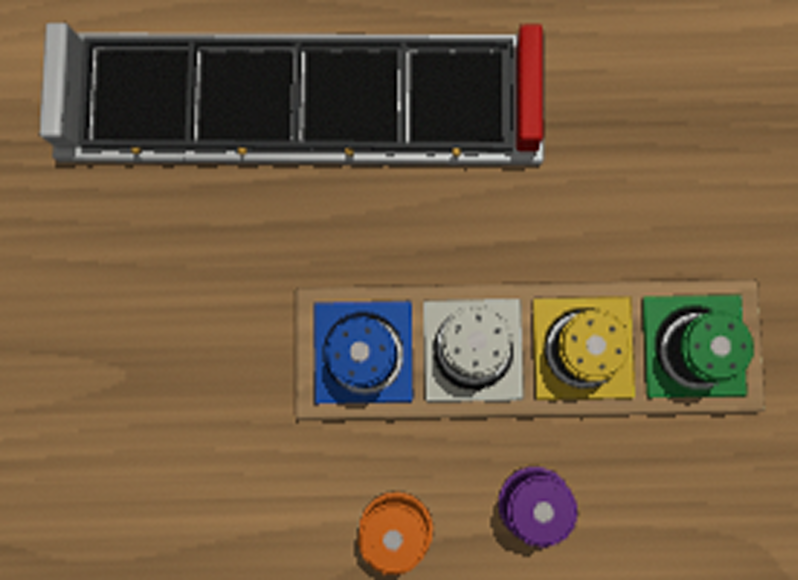

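```bash
cat > m.py <<'E'
from h import *
from scipy.optimize import least_squares
f=dict(np.load("top0.npz"))
U=lambda p:(np.array(p)+.5)/2.9-.5+[110,100]
for n,p in dict(blue=(360,351),white=(476,343),yellow=(596,345),green=(720,346)).items():
    print(n,ray(f,*U(p),.074).round(4))
pts=[((.04,-.152,.048),(520,25)),((.04,-.168,.048),(542,25)),((-.04,-.168,.048),(541,139)),((-.04,-.152,.048),(518,138)),
((.04,.168,.048),(47,24)),((.04,.152,.048),(68,24)),((-.04,.152,.048),(60,136)),((-.04,.168,.048),(40,136))]
def T(x,p):
    c,s=np.cos(x[2]),np.sin(x[2]);return [x[0]+c*p[0]-s*p[1],x[1]+s*p[0]+c*p[1],p[2]]
r=lambda x:np.concatenate([proj(f,T(x,a))-U(b) for a,b in pts])
s=least_squares(r,[.6,0,0]);print(s.x,s.fun.round(2))
np.save("rack.npy",s.x)
for y in(-.111,-.037,.037,.111):print(y,np.round(T(s.x,(0,y,.012)),4))
d=[ray(f,*U(p),.018) for p in((313,303),(313,404),(748,395),(743,293))];print(np.round(d,4))
im=f["pixels"][100:300,110:385,::-1];im=cv2.resize(im,None,fx=2.9,fy=2.9,interpolation=cv2.INTER_CUBIC)
def ln(P,col):
    q=[tuple(int(v) for v in ((proj(f,T(s.x,p))-[110,100]+.5)*2.9-.5)) for p in P]
    for a,b in zip(q,q[1:]+q[:1]):cv2.line(im,a,b,col,1)
for y in(-.111,-.037,.037,.111):ln([(a,y+b,.012) for a,b in((.035,.035),(.035,-.035),(-.035,-.035),(-.035,.035))],(0,255,255))
ln([(a,b,.012) for a,b in((.046,.172),(.046,-.172),(-.046,-.172),(-.046,.172))],(0,255,0))
ln([(a,b,.048) for a,b in((.04,-.152),(.04,-.168),(-.04,-.168),(-.04,-.152))],(255,255,0))
cv2.imwrite("pics/fit1.png",im)
E
python3 m.py
```

```text
blue [0.4655 0.0152 0.074 ]
white [ 0.4684 -0.0562  0.074 ]
yellow [ 0.465  -0.1296  0.074 ]
green [ 0.4623 -0.2049  0.074 ]
[ 0.64785771  0.05955102 -0.03996734] [-0.03 -0.63  0.71 -0.6   1.19  0.56  0.68  0.86 -1.24 -0.79 -0.35 -0.77
  0.14  0.59 -1.2   0.54]
-0.111 [ 0.6434 -0.0514  0.012 ]
-0.037 [0.6464 0.0226 0.012 ]
0.037 [0.6493 0.0965 0.012 ]
0.111 [0.6523 0.1705 0.012 ]
[[ 0.502   0.0504  0.018 ]
 [ 0.4343  0.0515  0.018 ]
 [ 0.4323 -0.2368  0.018 ]
 [ 0.5001 -0.2381  0.018 ]]
```

View pics/fit1.png

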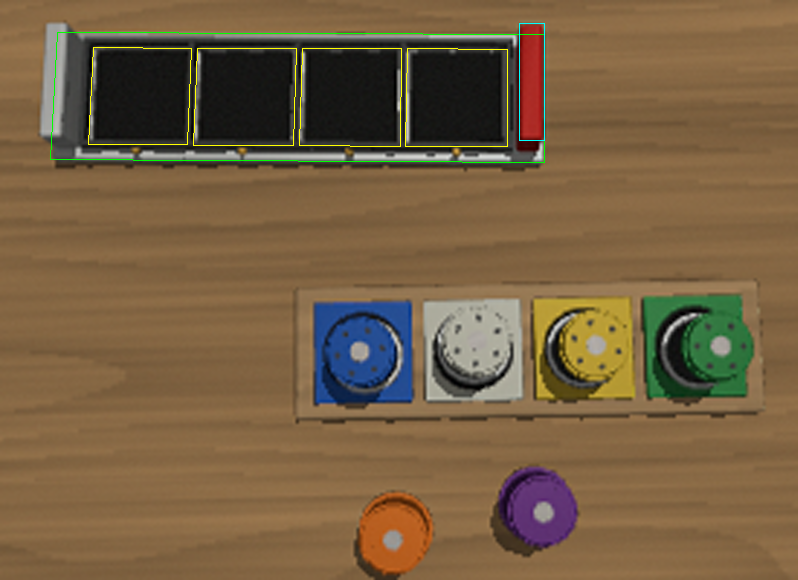

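Left to right on the delivery rack the order is blue, white, yellow, green. In the top view they sit at about (234,221), (274,218), (315,219) and (358,219). The loose orange (245,284) and purple (295,275) ones stand on bare wood, not on docks, so they aren't meant. The red block is at the right (-y) end, pixel (293,130), so blue goes in the right-most bay. The crop confirms all of this.

```bash
python3 -m jog '[[[0.0204,-0.0454,-0.005,0,0,-0.093,1],[0.0204,-0.0454,-0.005,0,0,-0.093,1],[0.0204,-0.0454,-0.005,0,0,-0.093,1],[0.0204,-0.0454,-0.005,0,0,-0.093,1],[0.0204,-0.0454,-0.005,0,0,-0.093,1],[0.0204,-0.0454,-0.005,0,0,-0.093,1],[0.0204,-0.0454,-0.005,0,0,-0.093,1],[0.0204,-0.0454,-0.005,0,0,-0.093,1],[0.0204,-0.0454,-0.005,0,0,-0.093,1],[0.0204,-0.0454,-0.005,0,0,-0.093,1],[0.0204,-0.0454,-0.005,0,0,-0.093,1],[0.0204,-0.0454,-0.005,0,0,-0.093,1],[0.0204,-0.0454,-0.005,0,0,-0.093,1],[0.0204,-0.0454,-0.005,0,0,-0.093,1],[0,0,0,0,0,0,1],[0,0,0,0,0,0,1],[0,0,0,0,0,0,1]]]' 25
python3 - <<'E'
from h import *
s=monitor.get_state();print(s["eef_pos"],s["ee_rot"],s["q"])
f=grab_frame("wrist");cv2.imwrite("pics/w1.png",f["pixels"][:,:,::-1]);print(f["hand_eye"],f["K"])
E
```

```text
t: 2.28
eef_pos: [0.4653, 0.0158, 0.1817]
ee_rot: [3.141, 0.0, -3.141]
force: [0.3, 0.5, -0.1]
width: 0.0876
[0.46533146 0.01578826 0.18172245] [ 3.14138602e+00  2.41983959e-04 -3.14087659e+00] [ 4.58435346e-01  7.17607909e-02 -5.34275698e-01 -9.54428223e-05
 -9.64451454e-01 -4.57664882e-01]
[[ 9.99999941e-01  9.13344757e-05  3.31733427e-04 -6.25653204e-05]
 [-1.82283152e-04  9.58339324e-01  2.85632120e-01 -7.74295203e-02]
 [-2.91825128e-04 -2.85632163e-01  9.58339283e-01 -1.32111847e-01]
 [ 0.00000000e+00  0.00000000e+00  0.00000000e+00  1.00000000e+00]] [[288.44256535   0.         256.44560777]
 [  0.         288.44256535 195.83243206]
 [  0.           0.           1.        ]]
```

View pics/w1.png

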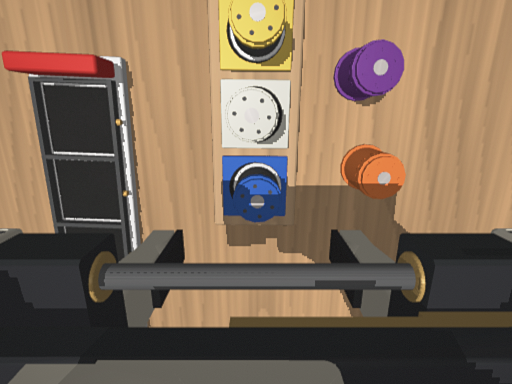

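```bash
cat >> h.py <<'E'
from scipy.spatial.transform import Rotation as Ro
def wray(f,s,u,v,z):
    T=np.eye(4);T[:3,:3]=Ro.from_euler("xyz",s["ee_rot"]).as_matrix();T[:3,3]=s["eef_pos"]
    g=dict(K=f["K"],view=np.linalg.inv(T@f["hand_eye"]));return ray(g,u,v,z)
E
python3 - <<'E'
from h import *
s=monitor.get_state();f=grab_frame("wrist")
for n,p in dict(blue=(257.5,202),white=(253,115),yellow=(258,12)).items():print(n,wray(f,s,*p,.074).round(4))
E
```

```text
blue [0.4645 0.0156 0.074 ]
white [ 0.4682 -0.0576  0.074 ]
yellow [ 0.4644 -0.1299  0.074 ]
```

```bash
python3 -m jog '[[[0,-0.0002,-0.02,0,0,0,1],[0,0,-0.02,0,0,0,1],[0,0,-0.02,0,0,0,1],[0,0,-0.02,0,0,0,1],[0,0,-0.02,0,0,0,1],[0,0,-0.013,0,0,0,1],[0,0,-0.01,0,0,0,1],[0,0,0,0,0,0,1],[0,0,0,0,0,0,0.4],[0,0,0,0,0,0,0],[0,0,0,0,0,0,0],[0,0,0,0,0,0,0],[0,0,0,0,0,0,0],[0,0,0,0,0,0,0]]]' 25
```

```text
t: 4.12
eef_pos: [0.4655, 0.0147, 0.0586]
ee_rot: [-3.141, -0.0, 3.141]
force: [-1.1, 0.3, 2.3]
width: 0.0435
```

```bash
python3 -m jog '[[[0,0,0.008,0,0,0,0],[0,0,0.02,0,0,0,0],[0,0,0.025,0,0,0,0],[0,0,0.02,0,0,0,0],[0.01,-0.004,0.01,0,0,0,0],[0.02,-0.008,0,0,0,0,0],[0.03,-0.011,0,0,0,0,0],[0.03,-0.011,0,0,0,0,0],[0.03,-0.011,0,0,0,0,0],[0.03,-0.011,0,0,0,0,0],[0.018,-0.006,0,0,0,0,0],[0.01,-0.004,0,0,0,0,0],[0,0,0,0,0,0,0],[0,0,0,0,0,0,0]]]'
python3 - <<'E'
from h import *
f=grab_frame("scene");c=f["pixels"][100:370,100:360,::-1];cv2.imwrite("pics/s2.png",cv2.resize(c,None,fx=2,fy=2))
s=monitor.get_state();f=grab_frame("wrist");cv2.imwrite("pics/w2.png",f["pixels"][:,:,::-1]);print(s["eef_pos"],s["width"])
E
```

```text
t: 5.88
eef_pos: [0.6428, -0.0511, 0.1414]
ee_rot: [3.142, -0.001, 3.141]
force: [-0.9, -0.0, -1.5]
width: 0.0435
[ 0.64284693 -0.05103098  0.14160146] 0.04340235322818179
```

View pics/s2.png

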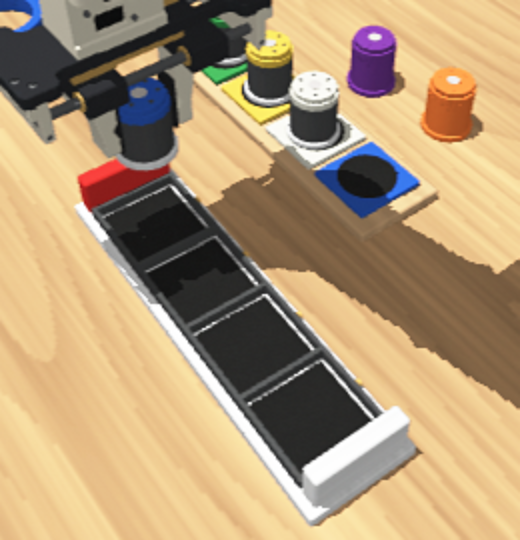

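View pics/w2.png

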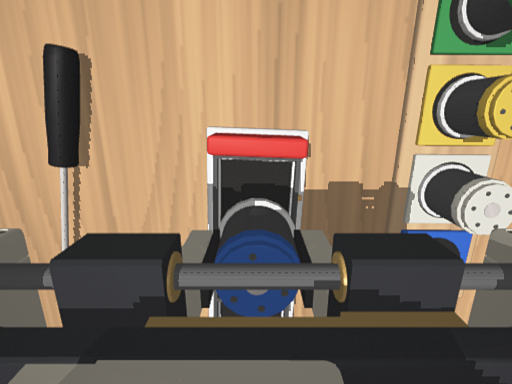

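Blue is held upright over the bay next to the red block: the block is at wrist-view x≈258, in line with the motor. Lowering it now.

```bash
python3 -m jog '[[[0.0004,-0.0003,-0.015,0,0,0,0],[0,0,-0.02,0,0,0,0],[0,0,-0.02,0,0,0,0],[0,0,-0.015,0,0,0,0],[0,0,-0.008,0,0,0,0],[0,0,-0.005,0,0,0,0],[0,0,-0.003,0,0,0,0],[0,0,-0.002,0,0,0,0],[0,0,0,0,0,0,0],[0,0,0,0,0,0,0]]]'
```

```text
t: 7.22
eef_pos: [0.6441, -0.0515, 0.0539]
ee_rot: [3.142, 0.001, 3.141]
force: [-0.4, 0.7, -2.2]
width: 0.0433
```

```bash
python3 -m jog '[[[0,0,-0.001,0,0,0,0],[0,0,-0.0005,0,0,0,0],[0,0,0,0,0,0,0]]]'; python3 -m jog '[[[0,0,0,0,0,0,0.6],[0,0,0,0,0,0,0.8],[0,0,0,0,0,0,1],[0,0,0,0,0,0,1],[0,0,0.02,0,0,0,1],[0,0,0.03,0,0,0,1],[0,0,0.04,0,0,0,1],[0,0,0.03,0,0,0,1],[0,0,0,0,0,0,1]]]'
python3 - <<'E'
from h import *
s=monitor.get_state();f=grab_frame("wrist");cv2.imwrite("pics/w3.png",f["pixels"][:,:,::-1]);print(s["eef_pos"],s["width"])
E
```

```text
t: 7.6
eef_pos: [0.6441, -0.0515, 0.0527]
ee_rot: [-3.142, 0.001, 3.141]
force: [-2.6, 0.0, 4.2]
width: 0.0431
t: 8.72
eef_pos: [0.6455, -0.0514, 0.1752]
ee_rot: [3.141, 0.005, 3.141]
force: [0.3, 0.7, -0.2]
width: 0.0877
[ 0.64547796 -0.05140607  0.17516534] 0.0876635794937975
```

View pics/w3.png

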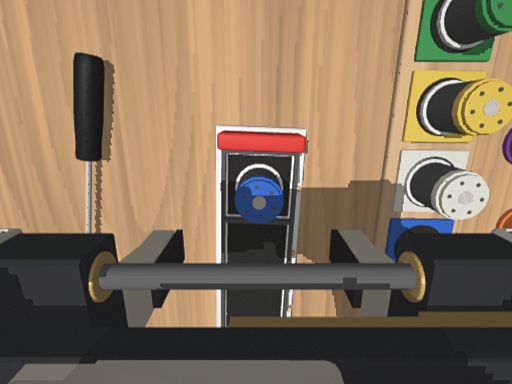

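Blue stands upright and centred in the red-end bay, cap at (260,200). Next is white.

```bash
python3 -m jog '[[[-0.012,0,0,0,0,0,1],[-0.028,-0.001,0,0,0,0,1],[-0.032,-0.001,0,0,0,0,1],[-0.032,-0.001,0,0,0,0,1],[-0.032,-0.001,-0.01,0,0,0,1],[-0.024,-0.001,-0.01,0,0,0,1],[-0.016,-0.001,-0.01,0,0,0,1],[0,0,-0.01,0,0,0,1],[0,0,0,0,0,0,1],[0,0,0,0,0,0,1]]]'
```

```text
t: 10.02
eef_pos: [0.4684, -0.0575, 0.132]
ee_rot: [-3.141, -0.0, 3.141]
force: [0.4, 0.8, 0.4]
width: 0.0875
```

```bash
python3 -m jog '[[[0,0,-0.02,0,0,0,1],[0,0,-0.02,0,0,0,1],[0,0,-0.016,0,0,0,1],[0,0,-0.012,0,0,0,1],[0,0,-0.006,0,0,0,1],[0,0,0,0,0,0,1],[0,0,0,0,0,0,0.4],[0,0,0,0,0,0,0],[0,0,0,0,0,0,0],[0,0,0,0,0,0,0],[0,0,0,0,0,0,0],[0,0,0,0,0,0,0]]]'
```

```text
t: 11.52
eef_pos: [0.4684, -0.0574, 0.0582]
ee_rot: [3.141, 0.001, 3.141]
force: [0.7, -0.3, 0.0]
width: 0.0436
```

```bash
python3 -m jog '[[[0,0,0.008,0,0,0,0],[0,0,0.02,0,0,0,0],[0,0,0.025,0,0,0,0],[0,0,0.02,0,0,0,0],[0.01,0.004,0.01,0,0,0,0],[0.02,0.010,0,0,0,0,0],[0.03,0.0135,0,0,0,0,0],[0.03,0.0135,0,0,0,0,0],[0.03,0.0135,0,0,0,0,0],[0.03,0.0135,0,0,0,0,0],[0.018,0.008,0,0,0,0,0],[0.010,0.004,0,0,0,0,0],[0,0,0,0,0,0,0],[0,0,0,0,0,0,0]]]'
python3 -m jog '[[[0,0,-0.015,0,0,0,0],[0,0,-0.02,0,0,0,0],[0,0,-0.02,0,0,0,0],[0,0,-0.015,0,0,0,0],[0,0,-0.008,0,0,0,0],[0,0,-0.005,0,0,0,0],[0,0,-0.003,0,0,0,0],[0,0,0,0,0,0,0],[0,0,0,0,0,0,0]]]'
```

```text
t: 13.28
eef_pos: [0.6451, 0.0221, 0.1408]
ee_rot: [-3.141, -0.001, 3.14]
force: [-0.5, 0.0, -3.8]
width: 0.0439
t: 14.4
eef_pos: [0.6462, 0.0225, 0.0555]
ee_rot: [3.141, 0.001, 3.141]
force: [0.0, 0.3, -2.4]
width: 0.0439
```

```bash
python3 -m jog '[[[0,0,-0.0015,0,0,0,0],[0,0,-0.0015,0,0,0,0],[0,0,0,0,0,0,0],[0,0,0,0,0,0,0]]]'
```

```text
t: 14.9
eef_pos: [0.646, 0.0225, 0.0523]
ee_rot: [3.142, 0.0, 3.141]
force: [-1.9, -0.1, -0.6]
width: 0.0435
```

```bash
python3 -m jog '[[[0,0,-0.0005,0,0,0,0],[0,0,0,0,0,0,0.6],[0,0,0,0,0,0,0.8],[0,0,0,0,0,0,1],[0,0,0,0,0,0,1],[0,0,0.02,0,0,0,1],[0,0,0.03,0,0,0,1],[0,0,0.04,0,0,0,1],[0,0,0.03,0,0,0,1],[0,0,0,0,0,0,1]]]'
python3 - <<'E'
from h import *
s=monitor.get_state();f=grab_frame("wrist");cv2.imwrite("pics/w4.png",f["pixels"][:,:,::-1]);print(s["eef_pos"],s["width"])
E
python3 -m jog '[[[-0.012,-0.010,0,0,0,0,1],[-0.028,-0.023,0,0,0,0,1],[-0.032,-0.027,0,0,0,0,1],[-0.032,-0.027,0,0,0,0,1],[-0.032,-0.027,-0.01,0,0,0,1],[-0.026,-0.022,-0.01,0,0,0,1],[-0.0195,-0.016,-0.01,0,0,0,1],[0,0,-0.01,0,0,0,1],[0,0,0,0,0,0,1],[0,0,0,0,0,0,1]]]'
```

```text
t: 16.15
eef_pos: [0.6475, 0.0228, 0.1747]
ee_rot: [3.14, 0.005, 3.141]
force: [0.9, -0.5, -0.8]
width: 0.0876
[0.64746453 0.02277363 0.17468618] 0.08760562852742226
t: 17.45
eef_pos: [0.4649, -0.1293, 0.1315]
ee_rot: [-3.141, -0.0, 3.141]
force: [0.3, -0.1, 0.6]
width: 0.0876
```

View pics/w4.png

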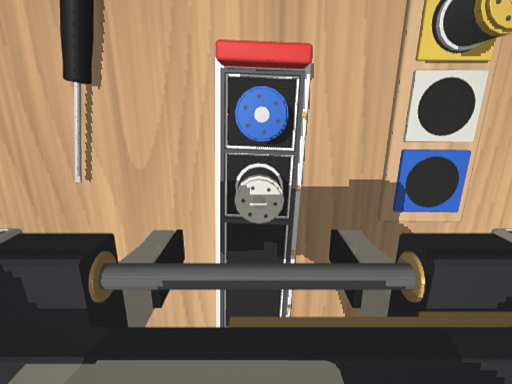

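White is upright in bay 2, cap at (259,200), with blue above it at (262,114). Now yellow; the gripper is over it.

```bash
python3 -m jog '[[[0,0,-0.02,0,0,0,1],[0,0,-0.02,0,0,0,1],[0,0,-0.016,0,0,0,1],[0,0,-0.012,0,0,0,1],[0,0,-0.005,0,0,0,1],[0,0,0,0,0,0,1],[0,0,0,0,0,0,0.4],[0,0,0,0,0,0,0],[0,0,0,0,0,0,0],[0,0,0,0,0,0,0],[0,0,0,0,0,0,0],[0,0,0,0,0,0,0]]]'
```

```text
t: 18.95
eef_pos: [0.4646, -0.1295, 0.0587]
ee_rot: [-3.142, 0.0, 3.141]
force: [0.6, -0.4, 0.8]
width: 0.0434
```

```bash
python3 -m jog '[[[0,0,0.008,0,0,0,0],[0,0,0.02,0,0,0,0],[0,0,0.025,0,0,0,0],[0,0,0.02,0,0,0,0],[0.007,0.009,0.01,0,0,0,0],[0.014,0.017,0,0,0,0,0],[0.02,0.025,0,0,0,0,0],[0.023,0.028,0,0,0,0,0],[0.023,0.028,0,0,0,0,0],[0.023,0.028,0,0,0,0,0],[0.023,0.028,0,0,0,0,0],[0.02,0.025,0,0,0,0,0],[0.016,0.019,0,0,0,0,0],[0.010,0.012,0,0,0,0,0],[0.0055,0.007,0,0,0,0,0],[0,0,0,0,0,0,0],[0,0,0,0,0,0,0]]]'
python3 -m jog '[[[0,0,-0.015,0,0,0,0],[0,0,-0.02,0,0,0,0],[0,0,-0.02,0,0,0,0],[0,0,-0.015,0,0,0,0],[0,0,-0.008,0,0,0,0],[0,0,-0.005,0,0,0,0],[0,0,-0.003,0,0,0,0],[0,0,0,0,0,0,0],[0,0,0,0,0,0,0]]]'
```

```text
t: 21.08
eef_pos: [0.6484, 0.0959, 0.1415]
ee_rot: [-3.142, -0.0, 3.14]
force: [0.1, 0.5, -2.2]
width: 0.0433
t: 22.2
eef_pos: [0.6492, 0.0966, 0.056]
ee_rot: [3.141, 0.001, 3.141]
force: [-0.6, 0.0, -3.4]
width: 0.043
```

```bash
python3 -m jog '[[[0,0,-0.0015,0,0,0,0],[0,0,-0.0015,0,0,0,0],[0,0,-0.0005,0,0,0,0],[0,0,0,0,0,0,0]]]'
```

```text
t: 22.7
eef_pos: [0.649, 0.0965, 0.0527]
ee_rot: [3.142, 0.0, 3.141]
force: [-2.9, 0.4, 5.3]
width: 0.0431
```

```bash
python3 -m jog '[[[0,0,0,0,0,0,0.6],[0,0,0,0,0,0,0.8],[0,0,0,0,0,0,1],[0,0,0,0,0,0,1],[0,0,0.02,0,0,0,1],[0,0,0.03,0,0,0,1],[0,0,0.04,0,0,0,1],[0,0,0.03,0,0,0,1],[0,0,0,0,0,0,1]]]'
python3 -m jog '[[[-0.007,-0.011,0,0,0,0,1],[-0.015,-0.024,0,0,0,0,1],[-0.022,-0.036,0,0,0,0,1],[-0.025,-0.040,0,0,0,0,1],[-0.025,-0.040,0,0,0,0,1],[-0.025,-0.040,0,0,0,0,1],[-0.025,-0.040,0,0,0,0,1],[-0.020,-0.033,0,0,0,0,1],[-0.015,-0.024,0,0,0,0,1],[-0.008,-0.013,0,0,0,0,1],[0,0,0,0,0,0,1],[0,0,0,0,0,0,1]]]'
python3 - <<'E'
from h import *
s=monitor.get_state();f=grab_frame("wrist");cv2.imwrite("pics/w5.png",f["pixels"][:,:,::-1]);np.savez("w5.npz",**f,**s);print(s["eef_pos"],s["width"])
E
```

```text
t: 23.82
eef_pos: [0.6504, 0.0969, 0.1752]
ee_rot: [3.14, 0.005, 3.141]
force: [0.9, 0.0, -0.7]
width: 0.0878
t: 25.32
eef_pos: [0.4621, -0.2042, 0.1718]
ee_rot: [3.142, -0.0, 3.141]
force: [0.3, 0.5, 0.3]
width: 0.0877
[ 0.46206633 -0.20424941  0.17175881] 0.08771296146226279
```

View pics/w5.png

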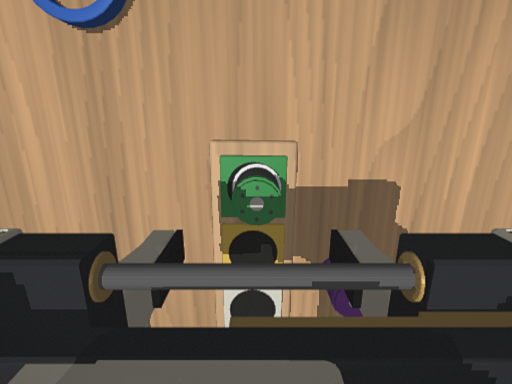

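```bash
python3 - <<'E'
from h import *
d=dict(np.load("w5.npz"));print(wray(d,d,257,204,.074))
E
python3 -m jog '[[[0,0,-0.025,0,0,0,1],[0,0,-0.025,0,0,0,1],[0,0,-0.025,0,0,0,1],[0,0,-0.018,0,0,0,1],[0,0,-0.012,0,0,0,1],[0,0,-0.008,0,0,0,1],[0,0,0,0,0,0,1]]]'
```

```text
[ 0.46154923 -0.20601176  0.074     ]
t: 26.25
eef_pos: [0.4619, -0.2044, 0.0588]
ee_rot: [-3.142, -0.001, 3.141]
force: [-0.5, 1.1, 0.1]
width: 0.0877
```

```bash
python3 -m jog '[[[0,-0.001,0,0,0,0,1],[0,0,0,0,0,0,0.4],[0,0,0,0,0,0,0],[0,0,0,0,0,0,0],[0,0,0,0,0,0,0],[0,0,0,0,0,0,0],[0,0,0,0,0,0,0]]]'
python3 -m jog '[[[0,0,0.008,0,0,0,0],[0,0,0.02,0,0,0,0],[0,0,0.025,0,0,0,0],[0,0,0.02,0,0,0,0],[0.006,0.012,0.01,0,0,0,0],[0.012,0.024,0,0,0,0,0],[0.018,0.035,0,0,0,0,0],[0.021,0.042,0,0,0,0,0],[0.021,0.042,0,0,0,0,0],[0.021,0.042,0,0,0,0,0],[0.021,0.042,0,0,0,0,0],[0.021,0.042,0,0,0,0,0],[0.020,0.038,0,0,0,0,0],[0.014,0.028,0,0,0,0,0],[0.010,0.019,0,0,0,0,0],[0.005,0.009,0,0,0,0,0],[0,0,0,0,0,0,0],[0,0,0,0,0,0,0]]]'
```

```text
t: 27.12
eef_pos: [0.462, -0.2055, 0.0591]
ee_rot: [-3.142, 0.0, 3.141]
force: [-0.1, -0.4, 0.3]
width: 0.0437
t: 29.38
eef_pos: [0.6515, 0.1685, 0.1421]
ee_rot: [-3.141, -0.0, 3.14]
force: [0.4, -0.5, -2.4]
width: 0.0436
```

```bash
python3 -m jog '[[[0,0.001,-0.015,0,0,0,0],[0,0,-0.02,0,0,0,0],[0,0,-0.02,0,0,0,0],[0,0,-0.015,0,0,0,0],[0,0,-0.008,0,0,0,0],[0,0,-0.005,0,0,0,0],[0,0,-0.003,0,0,0,0],[0,0,0,0,0,0,0],[0,0,0,0,0,0,0]]]'; python3 -m jog '[[[0,0,-0.0015,0,0,0,0],[0,0,-0.0015,0,0,0,0],[0,0,-0.0005,0,0,0,0],[0,0,0,0,0,0,0]]]'
```

```text
t: 30.5
eef_pos: [0.6522, 0.1706, 0.0566]
ee_rot: [3.141, 0.001, 3.141]
force: [0.1, 0.2, -2.6]
width: 0.0434
t: 31.0
eef_pos: [0.652, 0.1705, 0.0531]
ee_rot: [3.142, 0.0, 3.141]
force: [-3.1, -0.6, 2.8]
width: 0.0437
```

Contact felt; release, retreat up, and move back clear.

```bash
python3 -m jog '[[[0,0,0,0,0,0,0.6],[0,0,0,0,0,0,0.8],[0,0,0,0,0,0,1],[0,0,0,0,0,0,1],[0,0,0.02,0,0,0,1],[0,0,0.03,0,0,0,1],[0,0,0.04,0,0,0,1],[0,0,0.03,0,0,0,1],[-0.01,0.03,0.02,0,0,0,1],[-0.02,0.04,0,0,0,0,1],[-0.03,0.05,0,0,0,0,1],[-0.03,0.05,0,0,0,0,1],[-0.03,0.05,0,0,0,0,1],[-0.02,0.03,0,0,0,0,1],[0,0,0,0,0,0,1],[0,0,0,0,0,0,1]]]'
python3 - <<'E'
from h import *
for n in("top","scene"):
    f=grab_frame(n);np.savez(n+"9.npz",**f)
    c=f["pixels"][90:260,110:385] if n=="top" else f["pixels"][80:370,90:370]
    cv2.imwrite(f"pics/{n}9.png",cv2.resize(c[:,:,::-1],None,fx=2.9 if n=="top" else 2,fy=2.9 if n=="top" else 2,interpolation=cv2.INTER_CUBIC))
E
```

```text
t: 33.0
eef_pos: [0.5119, 0.4203, 0.1925]
ee_rot: [-3.141, -0.0, 3.141]
force: [0.2, -0.3, 0.7]
width: 0.0879
```

View pics/top9.png

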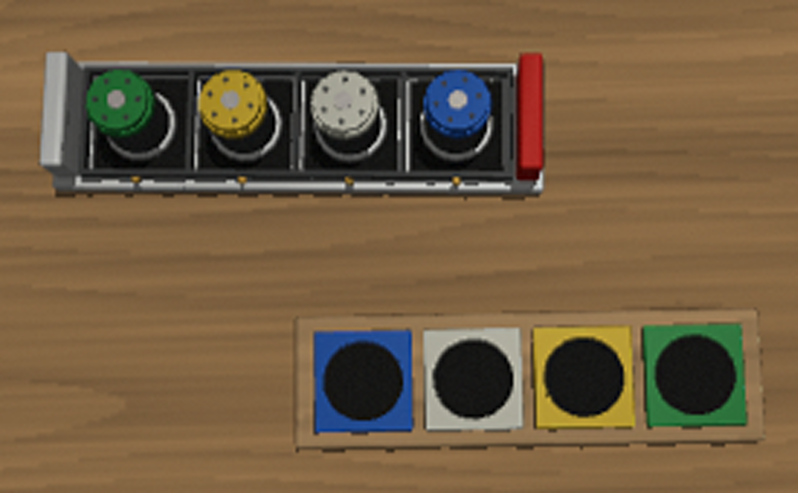

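View pics/scene9.png

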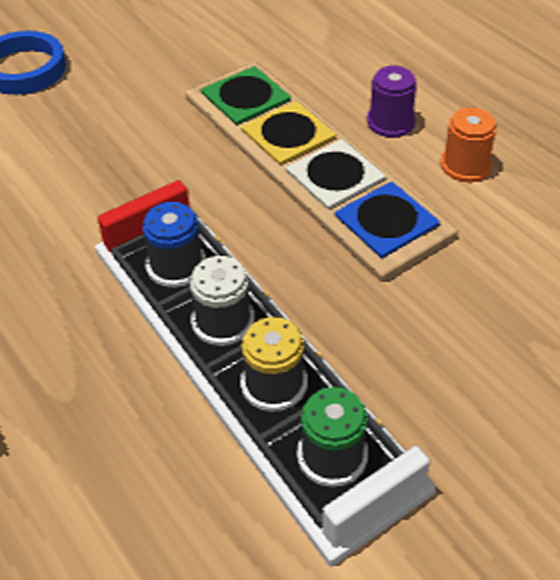

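Run:
```python
from h import *
from station import job_done
f=dict(np.load("top9.npz"));x=np.load("rack.npy");c,s=np.cos(x[2]),np.sin(x[2])
g=dict(np.load("scene9.npz"))
S=dict(blue=(169,218),white=(218,274),yellow=(272,339),green=(334,411))
ok=True
for (n,p),y in zip(dict(blue=(457,100),white=(343,100),yellow=(230,100),green=(116,99)).items(),(-.111,-.037,.037,.111)):
    for w in(ray(f,*((np.array(p)+.5)/2.9-.5+[110,90]),.068),ray(g,*(np.array(S[n])/2+[90,80]),.068)):
        d=w[:2]-x[:2];l=np.array([c*d[0]+s*d[1],-s*d[0]+c*d[1]-y]);print(n,(l*1000).round(1));ok&=bool(abs(l).max()<.008)
if ok: print(job_done())
```

```text
blue [0.1 0.9]
blue [ 1.1 -0. ]
white [-0.2  0.2]
white [-0.  -0.6]
yellow [-0.5 -0.7]
yellow [ 0.5 -0.2]
green [-0.2 -0.5]
green [-0.1 -0.8]
the job is handed in; nothing more can be done
None
```

All four motors are in the test rack, and the job is handed in at about 33 s of the 90 s allowed. Counting away from the red block, they stand blue, white, yellow, green, which is their left-to-right order on the delivery rack.

- **Placing:** I gripped each motor by its body and lowered it until the wrist force showed contact with the bay floor. Only then did I release it.
- **Final checks:** The top and scene cameras both show every motor upright. Each is within about 1.2 mm of its bay centre, where 15 mm is allowed. The gripper was clear of everything.
- **Disagreements:** No check failed. The largest was 1–2 mm between the top and wrist cameras on the white and green starting positions, about the 2 mm calibration accuracy.

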